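# Put the round cutter away in its tilt-out bin

### The arm

A 6-joint arm with a two-finger parallel gripper is mounted at the origin on a cart in front of the work surface, level with it; the furniture and walls round the work are solid. World frame = base frame: x ahead of the robot, y to its left, z up, the work surface at z = 0. Lengths are in mm, angles in rad, forces in N, time in s.
With the tool pointing down it reaches from about 300 to 775 mm from the base axis. Payload 14.6 kg.
Tool frame: the origin (TCP) lies at the very end of the fingers, on their centre line; the grasp point (between the pads) lies manip.grasp_offset behind it (manip.grasp_offset is the distance from the TCP to the grasp point, in mm); z points along the fingers, y is the direction in which the jaws open and shut (so a half turn about z gives the same grasp; the last joint's range is limited). The gripper opens to 94 mm and grips with 3 to 60 N. Pads are 16 mm wide; open, the fingers measure 119 mm over their backs; the gripper's body (75 mm by 177 mm) begins 78 mm behind the grasp point.
Start: joints at [1.216, 0.3, 1.521, -0, 1.321, -0.067], TCP at [156.111, 527.369, 205.446] pointing down, gripper open.
Joint ranges: [-3.03, 3.03], [-0.79, 2.21], [0.23, 2.52], [-1.04, 4.18], [0, 3.07], [-2.55, 2.55]. Speed limits (rad/s): [2.22, 2.22, 2.57, 3.14, 3.14, 3.14].

### API

Orientations are given as [roll, pitch, yaw] about the fixed x, y, z axes, in that order (R = Rz(yaw) Ry(pitch) Rx(roll)).
In Python, from cell import manip gives the robot as it stands.
- The arm moves only by the tool send_rows, never from a script. Its argument "commands" is a list of rows, each a list of 2 entries, a list of its own where there are three numbers: the shift along the tool's x, y, z in m, then the turn about the tool's z in rad. A call has exactly 8 rows; each row is the pose to reach, as a shift and turn from the pose commanded when the call began, along the tool's axes at that moment; what a row does not reach only later rows make up. A row lasts 1/12 s, in which the tool goes at most 41.7 mm and 7.16 degrees, less where a joint would pass 70% of its speed; a pose out of reach is approached as far as the arm can. A call with a gripper value outside its range is refused whole. "hand" is the closure, from -1 (fully open) to 1 (shut), so that 0 is half open, set as the call begins (left out, the last holds). The fingers move at their own pace and stop on an object; "force" is the grip in N (left out, the last holds). Time passes only in rows, so rows that repeat a pose let the fingers close, or fill a call up. It gives the time, the measured TCP pose, the force and the opening at its end, in the units of the state.
- manip.read_state(): the state, without advancing time (a new reading comes with each control period).
- manip.camera(name): name is "side" or "top" or "wrist"; returns the picture (480x640x3 uint8, red, green, blue); there is no depth.
- manip.camera_model(name): a dict with "K" (3x3 intrinsics, pixels), "eye" and "attitude" of the camera in the world; the wrist camera has in their place "mount" (4x4, takes a point from camera to tool coordinates, whose origin is the TCP and whose axes are the flange's). Camera axes: x right, y down, z forward; pixel columns grow to the right and rows downward; lengths in mm; the calibration is good to about 2 mm. A picture is of the moment at which its call begins: read the wrist's pose just before it. camera_model takes no time and is no camera call.
- manip.sign_off(): hands the job in, once; it reports no verdict.
The state is a dict: "clock": time; "joints": joint angles; "qd": joint speeds; "effort": joint torques, N m; "eef_pos": TCP position; "eef_rot": TCP orientation; "wrist_force": force on the tool from outside, world axes, zero at the start; "moment": the same for the moment, N m; "finger_gap": finger opening in mm.
Only numpy, scipy, OpenCV 4.12 (cv2) and the standard library are available. Lean on these libraries where they do the work, as an engineer would, in place of code of your own. Each camera call takes 0.05 s, during which the arm holds its last target.

### The job

Put the round tin cutter away in the tilt-out bin that has the round clay sample on its front: tip that bin forward by its handle until it stays open, put the cutter inside, and push the bin back until it clicks fully shut. Leave the bin with the square sample shut and do not disturb the other things on the table.

Things in the scene. Friction and masses are not known exactly. Their poses are not given: they have to be found in the camera images.
- round_cutter: Round tin cutter, a hollow open ring of bare tin, 66 mm across, 35 mm high, 30 to 60 g, standing on the table. Origin: centre of its underside, z axis up through the ring. Hold it across its outside.
- disc_bin (a joint): Tilt of the bin to use, which has a brown clay disc (62 mm) on its front. 0 = fully shut, clicked in; 0.72 rad = tipped forward onto its open stop. A sprung ball catch, between 0 and 0.08 rad, takes about 8 N at the handle to pull open or push shut; not pushed past it, the bin stays ajar at 0.08. Below 0.28 it falls back by its own weight, beyond 0.4 forward and stays open.
- disc_bin_hinge (a point): The pivot of the bin with the disc: a level line along the front of the bay, at the foot of the bin, 32 mm above the table. Fixed in the bay; this point lies on it in the middle of the bin. The axes of this point turn with the bin.
- disc_bin_handle (a point): Middle of the bar of the bow handle of the bin with the disc: a round steel bar 9 mm thick, 92 mm long across the front, 47 mm in front of the bin's front face (42 mm free behind the bar), open above and below. Bin shut: 200 mm above the table, 20 mm below the top of the bay, 55 mm in front of and 168 mm above the pivot. Moves with the bin.
- disc_bin_in (a point): Centre of the inner floor of the bin with the disc, 31 mm behind its front board, level with the pivot when shut; axes turn with the bin (x back from the front board, z up along it). The plywood bin is 128 mm wide inside, the front board 176 mm high and 8 mm thick, the floor 62 mm deep; the back wall slopes away and ends 118 mm above the floor, 105 mm behind the front board.
- disc_bin_mouth (a point): Middle of the open mouth of the bin with the disc; moves with the bin. Bin tipped fully forward: 56 mm in front of the pivot, 175 mm above the table; the mouth then reaches from the front of the bay (190 mm above the table) to the edge of the front board, 112 mm in front of the pivot and 160 mm above the table, and the handle stands 152 mm in front of the pivot, 122 mm above the table.
- disc_bay: Fixed carcass of the bay whose bin has the disc: a wooden box 136 mm deep, 148 mm wide, 208 mm high, open at the front, its top 220 mm above the table. Origin: centre of its underside, 12 mm above the table; x points straight back, away from the open front, z up. The two bays stand side by side on one 12 mm plinth, either one on the left, their fronts towards the robot, turned up to 0.1 rad.
- square_bin (a joint): Tilt angle of the other bin, the one with the square clay sample (54 mm) on its front, same make; 0 = fully shut. It is shut at the start and stays shut.
- square_bin_handle (a point): Middle of the bar of the bow handle of the bin with the square: a round steel bar 9 mm thick, 92 mm long across the front, 47 mm in front of the bin's front face (42 mm free behind the bar), open above and below. Bin shut: 200 mm above the table, 20 mm below the top of the bay, 55 mm in front of and 168 mm above the pivot. Moves with the bin.
- sprig_mould: Round solid plaster mould, light brown, 66 mm across, 34 mm high: about the cutter's size, but solid. Not to be moved. It and the cutter may have changed places, left and right of the bins. Origin: centre of its underside.
- slip_jar: Grey jar with a black lid, 68 mm across, 104 mm high, bystander at the right front. Origin: centre of its underside.
- clay_ball: Ball of grey clay, 58 mm, bystander on the right. Origin: underside.
- wooden_rib: Flat wooden throwing rib, 99 x 49 x 8 mm, bystander lying at the near edge of the table. Origin: centre of its underside.
- rubber_kidney: Flat red rubber kidney scraper, 110 x 51 x 8 mm, bystander lying at the near edge of the table. Origin: centre of its underside.
Mind the look-alikes: they are no part of the job. What is shaped like the round_cutter but blue or turquoise is not meant.

How it is judged (in metres and radians):
On the way, in this order (a step that is already met when the one before it is completed fails the run):
1. the bin with the round sample has been tipped forward onto its open stop (value of joint disc_bin above 0.6 rad), for 0.2 s.
2. the cutter lies in the tipped bin, let go (x of round_cutter in the frame of disc_bin_in between -0.04 and 0.09 m and y of round_cutter in the frame of disc_bin_in between -0.066 and 0.066 m and z of round_cutter in the frame of disc_bin_in between -0.01 and 0.12 m and value of joint disc_bin above 0.5 rad and contact force between the fingers and round_cutter below 0.1 N), for 0.2 s.
At the end, for the whole second after the job is handed in: The bin with the round sample is clicked fully shut (under 0.025 rad, about 4 mm at its top edge) with the cutter at rest inside it, and the bin with the square sample is shut as well (value of joint each of disc_bin, square_bin below 0.025 rad and x of round_cutter in the frame of disc_bin_in between -0.04 and 0.09 m and y of round_cutter in the frame of disc_bin_in between -0.066 and 0.066 m and z of round_cutter in the frame of disc_bin_in between -0.01 and 0.12 m and linear speed of round_cutter below 0.03 m/s); the robot touches nothing.
It fails at once if the bin with the square sample is opened past its catch (value of joint square_bin above 0.1 rad).
It fails at once if one of the other things on the table is moved more than 40 mm (distance of any of sprig_mould, slip_jar, clay_ball, wooden_rib, rubber_kidney from where it was at the start of the episode above 0.04 m).
It also fails if it takes over 66 s, if anything falls off the work surface, if the arm or the gripper's body presses on something with over 40 N, if the wrist force passes 120 N, or if a joint passes its speed limit or range.

## Working session

There is one attempt and no reset: what is moved stays moved. The work goes in short steps, Python scripts to look and compute and a tool call to move; the robot and the scene stay as the last step left them, time stands still between calls to the robot, and variables do not carry over. Pictures are saved under pics/ and viewed, and the job is handed in when it is done.

Besides the shell and the picture viewer there is one more tool, called as a command line: name --argument value ..., lists and objects as JSON in quotes. send_rows: Moves the arm, as the interface text tells. Its arguments: {"type":"object","properties":{"commands":{"type":"array","items":{"type":"array"}},"hand":{"type":"number"},"force":{"type":"number"}},"required":["commands"]}

```bash
mkdir -p pics; ls; python3 - <<'E'
from cell import manip
import cv2,numpy as np
print(manip.read_state()); print(manip.grasp_offset)
for n in("side","top","wrist"):
    print(n,manip.camera_model(n))
for n in("side","top"):
    cv2.imwrite(f"pics/{n}0.png",manip.camera(n)[:,:,::-1])
E
```

```text
pics
{'clock': 0.0, 'joints': array([ 1.21644042e+00,  3.00458316e-01,  1.52152361e+00,  2.73841206e-05,
        1.32071600e+00, -6.65971417e-02]), 'qd': array([ 0.00059975,  0.0007361 ,  0.00081709, -0.00046814,  0.00053033,
       -0.00127296]), 'effort': array([ 1.09687312e-04, -5.31815422e+01, -3.52723145e+01,  7.08407722e-02,
        2.44256324e-02, -9.28071904e-05]), 'eef_pos': array([156.00214916, 527.15888129, 204.91765609]), 'eef_rot': array([-3.14049159e+00, -1.00019718e-04,  2.85382704e+00]), 'wrist_force': array([ 0.01345642, -0.76467537,  0.28363875]), 'moment': array([0.01938158, 0.00716951, 0.00147573]), 'finger_gap': 94.18265804338803}
18.8
side {'K': array([[445.61062102,   0.        , 323.78143932],
       [  0.        , 445.61062102, 247.14201644],
       [  0.        ,   0.        ,   1.        ]]), 'eye': array([  51.17452135, -882.34579514,  695.94506973]), 'attitude': array([-2.10176789,  0.0035136 , -0.59030284])}
top {'K': array([[591.79196803,   0.        , 322.87807832],
       [  0.        , 591.79196803, 232.07267877],
       [  0.        ,   0.        ,   1.        ]]), 'eye': array([ 409.0403347 , -113.06163939, 1797.0698241 ]), 'attitude': array([-3.04732616,  0.0192494 , -1.56938627])}
wrist {'K': array([[401.31899743,   0.        , 326.47876488],
       [  0.        , 401.31899743, 239.95054424],
       [  0.        ,   0.        ,   1.        ]]), 'mount': array([[ 1.08897993e-05, -9.67437828e-01, -2.53108769e-01,
         7.19141741e+01],
       [ 9.99999747e-01,  1.90481489e-04, -6.85038301e-04,
         1.02319726e+00],
       [ 7.10944501e-04, -2.53108698e-01,  9.67437585e-01,
        -1.78817580e+02],
       [ 0.00000000e+00,  0.00000000e+00,  0.00000000e+00,
         1.00000000e+00]])}
```

View pics/side0.png

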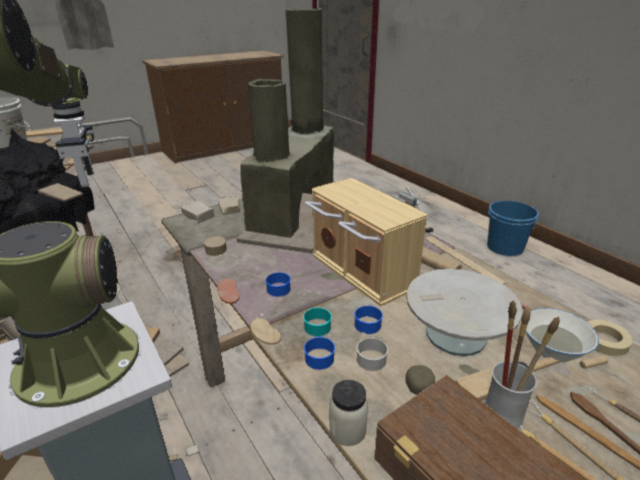

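View pics/top0.png

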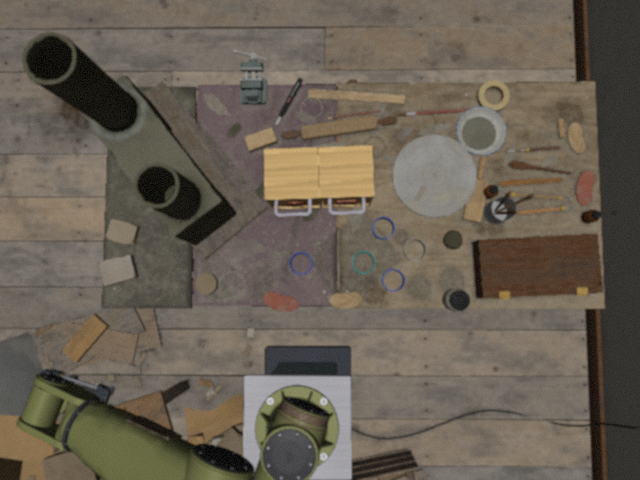

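Side view: tin cutter at (372,353), disc bin is the left/far one (328,237), square at (362,260). Top view: cutter (414,250), bins' roof (264..374,147..199), disc-bin handle (293,212), mould (206,283).

```bash
cat > h.py <<'E'
from cell import manip
import cv2,numpy as np
from scipy.spatial.transform import Rotation as R
def ray(n,px,st=None):
    m=manip.camera_model(n);K=m["K"]
    d=np.linalg.inv(K)@np.array([px[0],px[1],1.])
    if n=="wrist":
        Rt=R.from_euler("xyz",st["eef_rot"]).as_matrix();M=m["mount"]
        return Rt@M[:3,3]+st["eef_pos"],Rt@M[:3,:3]@d
    return m["eye"],R.from_euler("xyz",m["attitude"]).as_matrix()@d
def onz(n,px,z,st=None):
    o,d=ray(n,px,st);return o+d*(z-o[2])/d[2]
def proj(n,p,st=None):
    m=manip.camera_model(n)
    if n=="wrist":
        Rt=R.from_euler("xyz",st["eef_rot"]).as_matrix();M=m["mount"]
        o=Rt@M[:3,3]+st["eef_pos"];A=Rt@M[:3,:3]
    else: o=m["eye"];A=R.from_euler("xyz",m["attitude"]).as_matrix()
    q=m["K"]@(A.T@(np.array(p)-o));return q[:2]/q[2]
E
python3 - <<'E'
from h import *
im=cv2.imread("pics/top0.png")
c=cv2.resize(im[130:310,240:480],None,fx=3.3,fy=3.3,interpolation=cv2.INTER_CUBIC);cv2.imwrite("pics/topc.png",c)
im=cv2.imread("pics/side0.png")
c=cv2.resize(im[170:380,290:440],None,fx=2.8,fy=2.8,interpolation=cv2.INTER_CUBIC);cv2.imwrite("pics/sidec.png",c)
for p in[(264,149),(374,146),(374,198),(264,199)]:print("roof",onz("top",p,220).round())
for p in[(276,213),(311,213),(331,211),(365,210)]:print("bar",onz("top",p,200).round())
print("cut",onz("top",(414,250),35).round(),onz("side",(372,346),35).round())
print("mould",onz("top",(206,283),34).round())
print("stove corner pts", onz("top",(236,212),0).round(), onz("top",(160,190),400).round())
E
```

```text
roof [785.  78. 220.]
roof [ 792. -221.  220.]
roof [ 650. -220.  220.]
roof [648.  76. 220.]
bar [612.  46. 200.]
bar [612. -50. 200.]
bar [ 618. -104.  200.]
bar [ 620. -196.  200.]
cut [ 522. -350.   35.] [ 530. -348.   35.]
mould [423. 269.  34.]
stove corner pts [641. 189.   0.] [643. 305. 400.]
```

View pics/topc.png

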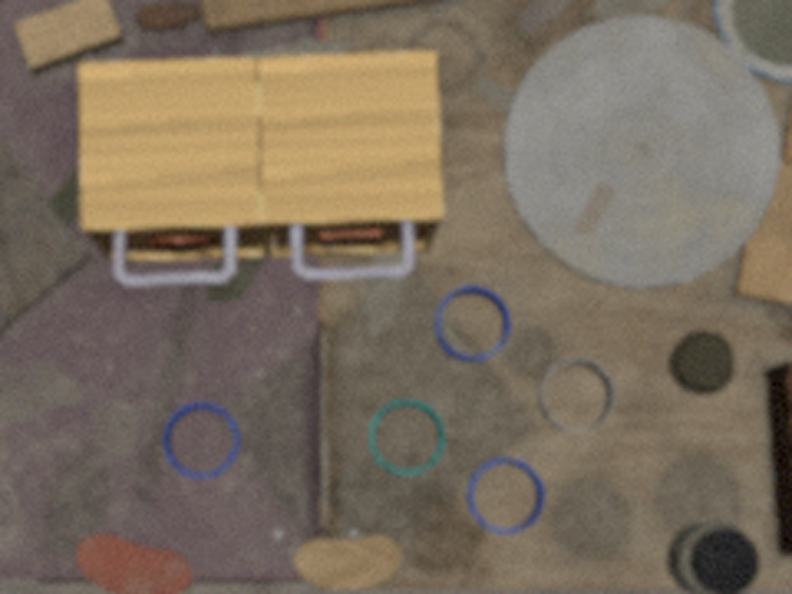

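View pics/sidec.png

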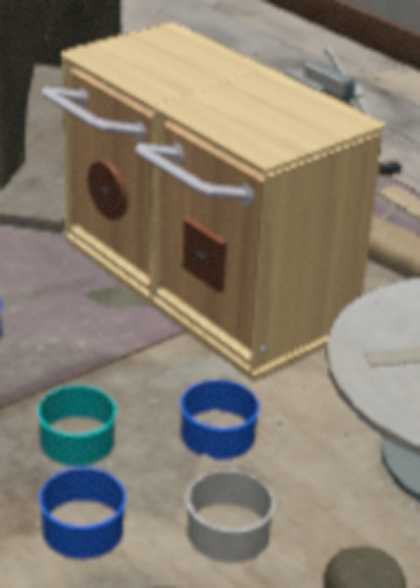

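```bash
python3 - <<'E'
from h import *
T=lambda x,y:(x/3.3+240,y/3.3+130)
S=lambda x,y:(x/2.8+290,y/2.8+170)
for n,p in dict(fl=T(80,232),fr=T(442,218),bl=T(78,64),br=T(438,50)).items():print(n,onz("top",p,220).round(1))
for n,p in dict(dl=T(120,280),dr=T(228,277),sl=T(300,274),sr=T(408,270)).items():print(n,onz("top",p,200).round(1))
for n,p in dict(dl=S(45,92),dr=S(105,128)).items():print("side",n,onz("side",p,200).round(1))
for n,p in dict(l=S(62,62),fr=S(268,172),br=S(382,128)).items():print("side roof",n,onz("side",p,220).round(1))
a,b=cv2.Rodrigues,0
st=manip.read_state()
Rt=R.from_euler("xyz",st["eef_rot"]).as_matrix()
for tgt in([500,0,320],):print("tool shift mm",(Rt.T@(np.array(tgt)-st["eef_pos"])).round(1))
E
```

```text
fl [644.2  75.8 220. ]
fr [ 655.3 -219.6  220. ]
bl [784.   78.9 220. ]
br [ 794.7 -217.3  220. ]
dl [607.2  44.6 200. ]
dr [609.6 -44.5 200. ]
sl [ 612.  -103.9  200. ]
sr [ 615.2 -192.8  200. ]
side dl [609.9  38.9 200. ]
side dr [613.8 -56.2 200. ]
side roof l [636.7  50.4 220. ]
side roof fr [ 654.5 -228.2  220. ]
side roof br [ 786.8 -222.6  220. ]
tool shift mm [-479.5 -408.  -114.7]
```

send_rows --commands '[[[-0.03,-0.025,-0.015],0.08],[[-0.06,-0.05,-0.03],0.16],[[-0.09,-0.076,-0.045],0.24],[[-0.12,-0.102,-0.06],0.32],[[-0.15,-0.128,-0.075],0.4],[[-0.18,-0.153,-0.09],0.48],[[-0.21,-0.178,-0.105],0.56],[[-0.24,-0.204,-0.115],0.62]]' --hand -1

```text
clock: 0.77
eef_pos: [327.7, 263.9, 321.1]
eef_rot: [3.141, 0.0, 2.23]
wrist_force: [1.4, 0.7, 1.0]
finger_gap: 94.3
```

```bash
cat >> h.py <<'E'
def go(t,yaw):
    st=manip.read_state();Rt=R.from_euler("xyz",st["eef_rot"]).as_matrix()
    print("at",st["eef_pos"].round(1),st["eef_rot"].round(3),"t",round(st["clock"],2),"F",st["wrist_force"].round(1),"gap",round(st["finger_gap"],1))
    dy=st["eef_rot"][2]-yaw
    dy=(dy+np.pi)%(2*np.pi)-np.pi
    print("shift",(Rt.T@(np.array(t)-st["eef_pos"])).round(1),"turn",round(dy,3))
E
python3 -c "
from h import *
go([500,0,320],np.pi/2+.0376)"
```

```text
at [327.7 263.9 321.1] [3.141 0.    2.23 ] t 0.77 F [1.4 0.7 1. ] gap 94.3
shift [-314.1  -25.4    1.1] turn 0.622
```

send_rows --commands '[[[-0.04,-0.003,0],0.08],[[-0.08,-0.006,0],0.16],[[-0.12,-0.01,0],0.24],[[-0.16,-0.013,0],0.32],[[-0.2,-0.016,0],0.4],[[-0.24,-0.019,0],0.48],[[-0.28,-0.022,0],0.56],[[-0.314,-0.025,0],0.622]]' --hand 0.2

```text
clock: 1.43
eef_pos: [501.6, 0.2, 319.5]
eef_rot: [-3.141, 0.0, 1.607]
wrist_force: [0.4, 0.9, -1.1]
finger_gap: 44.2
```

```bash
python3 -c "
from h import *
st=manip.read_state();np.save('st1.npy',st,allow_pickle=True)
cv2.imwrite('pics/w1.png',manip.camera('wrist')[:,:,::-1]);go([500,0,320],np.pi/2+.0376)
for p in [(610,0,200),(610,45,200),(610,-45,200)]:print(proj('wrist',p,st))"
```

```text
at [503.4  -3.3 318.7] [-3.14e+00  1.00e-03  1.60e+00] t 1.48 F [ 2.1 -3.7 -0.5] gap 40.5
shift [ 3.4 -3.3 -1.3] turn -0.008
[465.47845232 239.54135596]
[473.00072038 180.72294007]
[458.4928548  294.16341631]
```

View pics/w1.png

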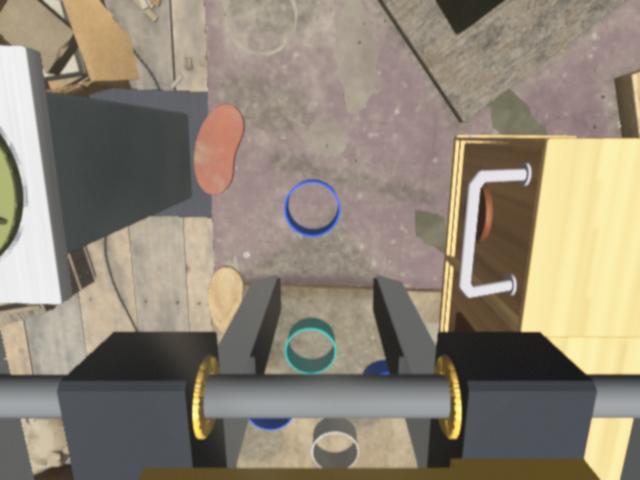

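The bar runs (475,178)–(467,292), close to prediction; take a still reading of it.

```bash
python3 -c "
from h import *
st=manip.read_state()
im=manip.camera('wrist')[:,:,::-1];cv2.imwrite('pics/w2.png',im)
cv2.imwrite('pics/w2c.png',cv2.resize(im[120:340,420:560],None,fx=2.7,fy=2.7))
go([500,0,320],np.pi/2+.0376)
h=cv2.cvtColor(im,cv2.COLOR_BGR2HSV);m=((h[:,:,1]<45)&(h[:,:,2]>120)).astype(np.uint8)
m[:,:455]=0;m[:,535:]=0;m[:165]=0;m[305:]=0
n,l,s,c=cv2.connectedComponentsWithStats(m);i=1+np.argmax(s[1:,4]);print(s[i])
for r in range(170,305,12):
  x=np.where(l[r]==i)[0]
  if len(x):print(r,x.min(),x.max(),onz('wrist',((x.min()+x.max())/2,r),200,st).round(1))
"
```

```text
at [502.   -0.8 318.6] [-3.139  0.     1.605] t 1.53 F [0.7 1.3 0. ] gap 38.6
shift [ 0.9 -2.  -1.4] turn -0.003
[ 458  165   73  129 2737]
170 473 530 [631.5  49.2 200. ]
182 466 479 [611.4  39.9 200. ]
194 465 477 [611.4  31.  200. ]
206 464 476 [611.7  21.9 200. ]
218 463 475 [612.   12.8 200. ]
230 462 474 [612.4   3.5 200. ]
242 461 473 [612.8  -6.  200. ]
254 460 472 [613.1 -15.6 200. ]
266 459 471 [613.5 -25.3 200. ]
278 458 516 [631.9 -34.7 200. ]
290 464 512 [634.1 -44.7 200. ]
```

View pics/w2c.png

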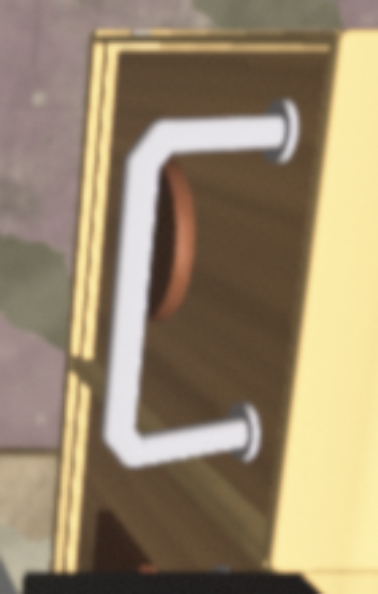

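```bash
python3 -c "
from h import *
go([612,1,235],np.pi/2+.035)"
```

```text
at [502.   -0.8 318.6] [-3.139  0.     1.605] t 1.53 F [0.7 1.3 0. ] gap 38.6
shift [ -1.9 110.1  83.4] turn -0.001
```

send_rows --commands '[[[0,0.03,0],0],[[-0.001,0.06,0.02],0],[[-0.002,0.09,0.04],0],[[-0.002,0.11,0.065],0],[[-0.002,0.11,0.083],0],[[-0.002,0.11,0.083],0],[[-0.002,0.11,0.083],0],[[-0.002,0.11,0.083],0]]'

```text
clock: 2.2
eef_pos: [610.7, 5.5, 238.7]
eef_rot: [3.14, 0.0, 1.612]
wrist_force: [-0.4, 0.8, 0.3]
finger_gap: 37.6
```

```bash
python3 -c "
from h import *
go([612,1,182],np.pi/2+.035)
st=manip.read_state()
im=manip.camera('wrist')[:,:,::-1];cv2.imwrite('pics/w3.png',im)"
```

```text
at [610.7   5.5 238.7] [3.14  0.    1.612] t 2.2 F [-0.4  0.8  0.3] gap 37.6
shift [-4.5  1.  56.7] turn 0.007
```

View pics/w3.png

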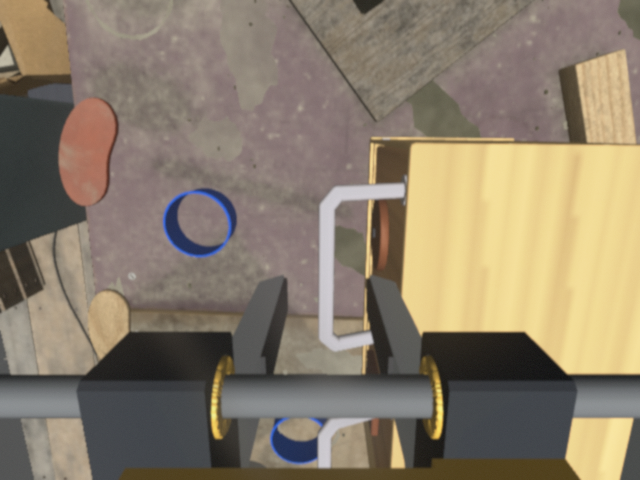

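send_rows --commands '[[[-0.002,0.001,0.01],0],[[-0.003,0.001,0.02],0],[[-0.004,0.001,0.03],0],[[-0.004,0.001,0.04],0],[[-0.004,0.001,0.05],0],[[-0.004,0.001,0.056],0],[[-0.004,0.001,0.056],0],[[-0.004,0.001,0.056],0]]'

```text
clock: 2.92
eef_pos: [611.8, 1.2, 180.6]
eef_rot: [-3.141, -0.0, 1.612]
wrist_force: [0.1, 0.6, -0.6]
finger_gap: 37.7
```

send_rows --commands '[[[0,0,0],0],[[0,0,0],0],[[0,0,0],0],[[0,0,0],0],[[0,0,0],0],[[0,0,0],0],[[0,0,0],0],[[0,0,0],0]]' --hand 0.72 --force 10

```text
clock: 3.58
eef_pos: [611.9, 1.1, 180.9]
eef_rot: [-3.142, 0.0, 1.612]
wrist_force: [-0.3, 0.5, -1.0]
finger_gap: 13.1
```

```bash
python3 -c "
from h import *
import numpy as np
go([612,1,182],np.pi/2+.035)
for t in [0,.05,.1,.2,.3,.4,.5,.6,.72]:
  c,s=np.cos(t),np.sin(t);x,z=-55*c-168*s,-55*s+168*c
  print(t,round(x+55,1),round(z-168,1))
"
```

```text
at [611.9   1.1 180.9] [-3.142  0.     1.612] t 3.58 F [-0.3  0.5 -1. ] gap 13.1
shift [-0.1  0.1 -1.1] turn 0.006
0 0.0 0.0
0.05 -8.3 -3.0
0.1 -16.5 -6.3
0.2 -32.3 -14.3
0.3 -47.2 -23.8
0.4 -61.1 -34.7
0.5 -73.8 -46.9
0.6 -85.3 -60.4
0.72 -97.1 -78.0
```

send_rows --commands '[[[0,-0.004,0.001],0],[[0,-0.008,0.003],0],[[0,-0.012,0.004],0],[[0,-0.016,0.006],0],[[0,-0.02,0.008],0],[[0,-0.026,0.011],0],[[0,-0.032,0.014],0],[[0,-0.036,0.016],0]]'

```text
clock: 4.25
eef_pos: [574.9, -0.3, 164.3]
eef_rot: [-3.141, -0.0, 1.612]
wrist_force: [1.3, 0.8, -0.8]
finger_gap: 13.1
```

send_rows --commands '[[[0,-0.008,0.005],0],[[0,-0.016,0.01],0],[[0,-0.025,0.018],0],[[0,-0.033,0.024],0],[[0,-0.041,0.034],0],[[0,-0.049,0.044],0],[[0,-0.055,0.052],0],[[0,-0.06,0.06],0]]'

```text
clock: 4.92
eef_pos: [515.1, -2.8, 104.2]
eef_rot: [-3.141, -0.0, 1.612]
wrist_force: [-0.1, 0.2, 0.3]
finger_gap: 13.5
```

```bash
python3 -c "
from h import *
go([612,1,182],np.pi/2+.035)
for n in ('side','wrist'):
  im=manip.camera(n)[:,:,::-1];cv2.imwrite('pics/o_%s.png'%n,im)
"
```

```text
at [515.1  -2.8 104.2] [-3.141 -0.     1.612] t 4.92 F [-0.1  0.2  0.3] gap 13.5
shift [ -0.2  96.9 -77.8] turn 0.006
```

View pics/o_side.png

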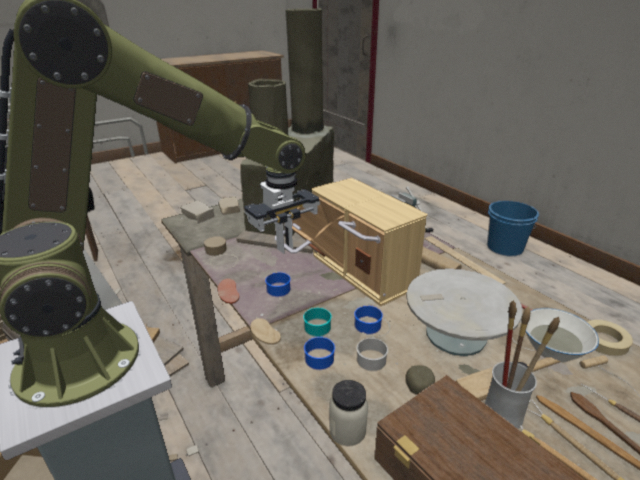

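View pics/o_wrist.png

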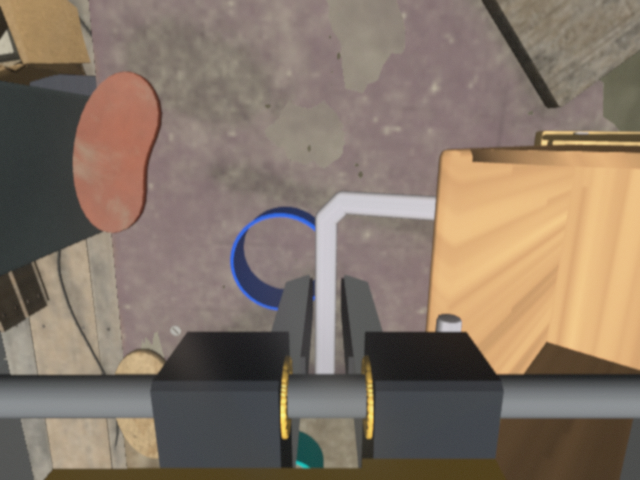

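send_rows --commands '[[[0,0,0],0],[[0,0,-0.02],0],[[0,0,-0.05],0],[[0,0,-0.09],0],[[0,0,-0.13],0],[[0,0,-0.17],0],[[0,0,-0.19],0],[[0,0,-0.19],0]]' --hand 0.62

```text
clock: 5.68
eef_pos: [517.5, -2.9, 300.6]
eef_rot: [3.133, 0.001, 1.612]
wrist_force: [0.3, 0.1, 0.6]
finger_gap: 18.1
```

```bash
python3 -c "
from h import *
st=manip.read_state()
im=manip.camera('wrist')[:,:,::-1];cv2.imwrite('pics/o2_wrist.png',im)
go([500,-345,220],.175)
st['eef_pos']=np.array([500,-345,220.]);st['eef_rot'][2]=.175
print(proj('wrist',(526,-349,35),st))
"
```

```text
at [516.9  -2.8 297.5] [3.137e+00 1.000e-03 1.612e+00] t 5.73 F [-0.3 -0.3 -1.6] gap 17.8
shift [-341.2  -31.3   77.5] turn 1.437
[332.18376293 190.21785877]
```

View pics/o2_wrist.png

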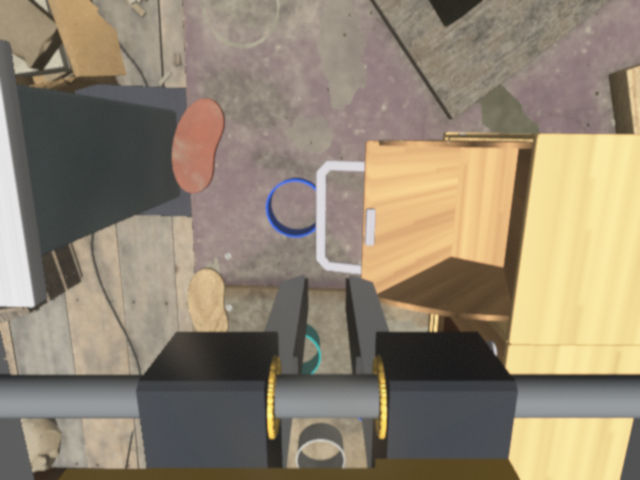

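The bin is open and stays open (handle bar at (321,217), mouth visible 370–520). Now go over to the cutter.

send_rows --commands '[[[-0.03,-0.002,0],0.1],[[-0.06,-0.004,0],0.2],[[-0.09,-0.006,0],0.3],[[-0.12,-0.009,0],0.4],[[-0.15,-0.012,0],0.5],[[-0.18,-0.015,0],0.6],[[-0.21,-0.018,0],0.7],[[-0.24,-0.02,0],0.8]]' --hand -1

```text
clock: 6.4
eef_pos: [505.4, -244.9, 293.7]
eef_rot: [-3.14, 0.0, 0.807]
wrist_force: [0.1, 1.1, -0.0]
finger_gap: 67.9
```

```bash
python3 -c "
from h import *
go([500,-345,220],.175)"
```

```text
at [ 505.4 -244.9  293.7] [-3.14   0.     0.807] t 6.4 F [ 0.1  1.1 -0. ] gap 67.9
shift [-76.   65.5  73.6] turn 0.632
```

send_rows --commands '[[[-0.015,0.013,0.015],0.1],[[-0.03,0.026,0.03],0.2],[[-0.045,0.039,0.045],0.3],[[-0.06,0.052,0.06],0.4],[[-0.076,0.065,0.073],0.5],[[-0.076,0.065,0.073],0.6],[[-0.076,0.065,0.073],0.632],[[-0.076,0.065,0.073],0.632]]'

```text
clock: 7.07
eef_pos: [500.3, -343.4, 220.2]
eef_rot: [-3.14, 0.002, 0.178]
wrist_force: [0.2, 0.3, 0.3]
finger_gap: 94.0
```

```bash
python3 -c "
from h import *
manip.camera('side')
st=manip.read_state()
im=manip.camera('wrist')[:,:,::-1];cv2.imwrite('pics/c_wrist.png',im)
go([526,-349,60],.175)
"
```

```text
at [ 500.6 -343.1  221.1] [-3.141e+00  1.000e-03  1.810e-01] t 7.17 F [ 0.  -0.3  0.1] gap 94.1
shift [ 24.   10.5 161. ] turn 0.006
```

View pics/c_wrist.png

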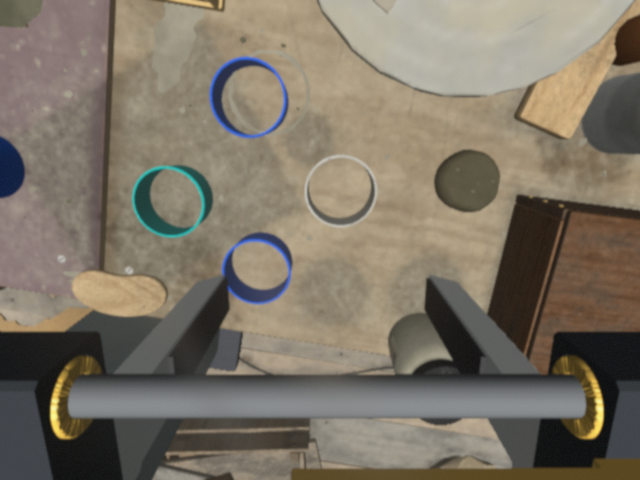

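```bash
python3 -c "
from h import *
st=manip.read_state()
im=cv2.imread('pics/c_wrist.png');h=cv2.cvtColor(im,cv2.COLOR_BGR2HSV)
g=im[145:235,295:385]
p=onz('wrist',(340.7,190.2),35,st);print(p, onz('wrist',(304,190),35,st)-onz('wrist',(377,190),35,st))
go([p[0],p[1],60],.175)
go([p[0],p[1],4],.175)
"
```

```text
[ 528.74949653 -350.9569239    35.        ] [-11.99255112  65.34496796   0.        ]
at [ 500.6 -343.1  221.1] [-3.141e+00  1.000e-03  1.810e-01] t 7.17 F [ 0.  -0.3  0.1] gap 94.1
shift [ 26.4  12.9 161. ] turn 0.006
at [ 500.6 -343.1  221.1] [-3.141e+00  1.000e-03  1.810e-01] t 7.17 F [ 0.  -0.3  0.1] gap 94.1
shift [ 26.4  13.  217. ] turn 0.006
```

send_rows --commands '[[[0.008,0.004,0.02],0],[[0.016,0.008,0.05],0],[[0.026,0.013,0.08],0],[[0.026,0.013,0.11],0],[[0.026,0.013,0.14],0],[[0.026,0.013,0.161],0],[[0.026,0.013,0.161],0],[[0.026,0.013,0.161],0]]'

```text
clock: 7.83
eef_pos: [528.4, -351.1, 60.6]
eef_rot: [-3.14, 0.001, 0.181]
wrist_force: [0.5, -0.1, 0.5]
finger_gap: 93.8
```

```bash
python3 -c "
from h import *
go([528.7,-351,6],.175)
"
```

```text
at [ 528.4 -351.1   60.6] [-3.14e+00  1.00e-03  1.81e-01] t 7.83 F [ 0.5 -0.1  0.5] gap 93.8
shift [ 0.3  0.1 54.6] turn 0.006
```

send_rows --commands '[[[0,0,0.01],0],[[0,0,0.02],0],[[0,0,0.03],0],[[0,0,0.04],0],[[0,0,0.048],0],[[0,0,0.053],0],[[0,0,0.053],0],[[0,0,0.053],0]]'

```text
clock: 8.5
eef_pos: [528.6, -351.4, 7.8]
eef_rot: [-3.141, 0.0, 0.18]
wrist_force: [-0.7, -0.2, -0.0]
finger_gap: 94.0
```

send_rows --commands '[[[0,0,0],0],[[0,0,0],0],[[0,0,0],0],[[0,0,0],0],[[0,0,0],0],[[0,0,0],0],[[0,0,0],0],[[0,0,0],0]]' --hand 0.6 --force 12

```text
clock: 9.17
eef_pos: [528.7, -351.5, 8.1]
eef_rot: [3.141, -0.0, 0.18]
wrist_force: [-0.3, -0.0, 3.0]
finger_gap: 65.5
```

send_rows --commands '[[[0,0,-0.02],0],[[0,0,-0.05],0],[[0,0,-0.08],0],[[0,0,-0.12],0],[[0,0,-0.16],0],[[0,0,-0.2],0],[[0,0,-0.23],0],[[0,0,-0.23],0]]'

```text
clock: 9.83
eef_pos: [529.9, -352.4, 245.2]
eef_rot: [3.134, -0.007, 0.18]
wrist_force: [-0.2, 0.2, -0.3]
finger_gap: 65.5
```

```bash
python3 -c "
from h import *
go([620,1,240],.035)
im=manip.camera('wrist')[:,:,::-1];cv2.imwrite('pics/c2_wrist.png',im)
"
```

```text
at [ 529.9 -352.4  245.2] [ 3.134 -0.007  0.18 ] t 9.83 F [-0.2  0.2 -0.3] gap 65.5
shift [ 151.8 -331.6    3.8] turn 0.145
```

View pics/c2_wrist.png

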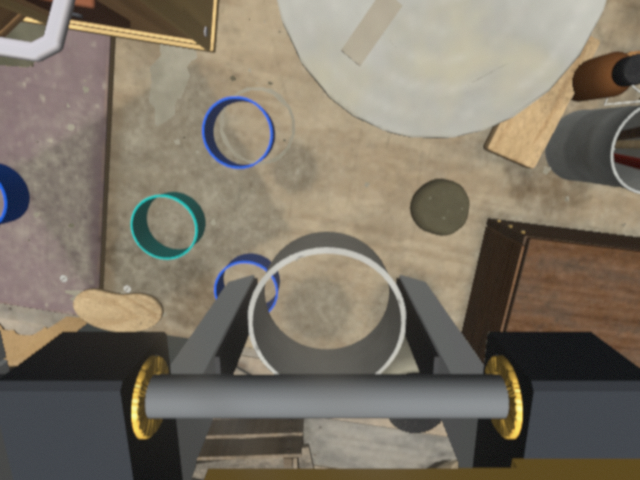

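```bash
python3 -c "
from h import *
st=manip.read_state();st['eef_pos']=np.array([517,-2.8,298.5]);st['eef_rot']=np.array([3.139,0.001,1.612])
for n,p,z in (('roof',(536,135),220),('roof',(520,300),220),('seam',(509,343),220),('bar',(321,217),122),('edge',(367,145),160),('edge',(362,285),160)):print(n,onz('wrist',p,z,st).round(1))
"
```

```text
roof [644.1  77.4 220. ]
roof [652.2 -32.6 220. ]
seam [649.7 -65.7 220. ]
bar [5.124e+02 3.000e-01 1.220e+02]
edge [545.7  65.9 160. ]
edge [549.2 -48.9 160. ]
```

```bash
python3 -c "
from h import *
go([606,2,245],.035)
"
```

```text
at [ 529.3 -352.   241.3] [ 3.137 -0.004  0.18 ] t 9.88 F [-0.1 -0.6 -1.1] gap 65.9
shift [ 138.8 -334.5   -4.6] turn 0.145
```

send_rows --commands '[[[0.007,-0.017,-0.004],0.02],[[0.02,-0.049,-0.008],0.04],[[0.034,-0.082,-0.008],0.06],[[0.048,-0.115,-0.008],0.08],[[0.062,-0.149,-0.008],0.1],[[0.076,-0.182,-0.008],0.12],[[0.09,-0.216,-0.008],0.14],[[0.104,-0.25,-0.008],0.145]]'

```text
clock: 10.55
eef_pos: [585.8, -85.0, 244.2]
eef_rot: [-3.141, 0.002, 0.033]
wrist_force: [0.4, -0.5, -1.3]
finger_gap: 65.6
```

```bash
python3 -c "
from h import *
go([606,2,245],.035)
"
```

```text
at [585.8 -85.  244.2] [-3.141e+00  2.000e-03  3.300e-02] t 10.55 F [ 0.4 -0.5 -1.3] gap 65.6
shift [ 23.1 -86.3  -0.8] turn -0.002
```

send_rows --commands '[[[0.007,-0.026,0],0],[[0.013,-0.048,0],0],[[0.018,-0.068,0],0],[[0.023,-0.086,0],0],[[0.023,-0.086,0],0],[[0.023,-0.086,0],0],[[0.023,-0.086,0],0],[[0.023,-0.086,0],0]]'

```text
clock: 11.22
eef_pos: [605.9, -1.1, 245.3]
eef_rot: [3.142, 0.001, 0.034]
wrist_force: [-0.8, -0.1, -0.2]
finger_gap: 65.5
```

```bash
python3 -c "
from h import *
im=manip.camera('wrist')[:,:,::-1];cv2.imwrite('pics/p_wrist.png',im)
im=manip.camera('side')[:,:,::-1];cv2.imwrite('pics/p_side.png',cv2.resize(im[120:320,220:460],None,fx=3,fy=3))
go([606,2,150],.035)
"
```

```text
at [606.   -1.  245.7] [3.142 0.    0.034] t 11.32 F [-0.   0.2 -0.1] gap 65.7
shift [ 0.1 -3.  95.7] turn -0.001
```

View pics/p_wrist.png

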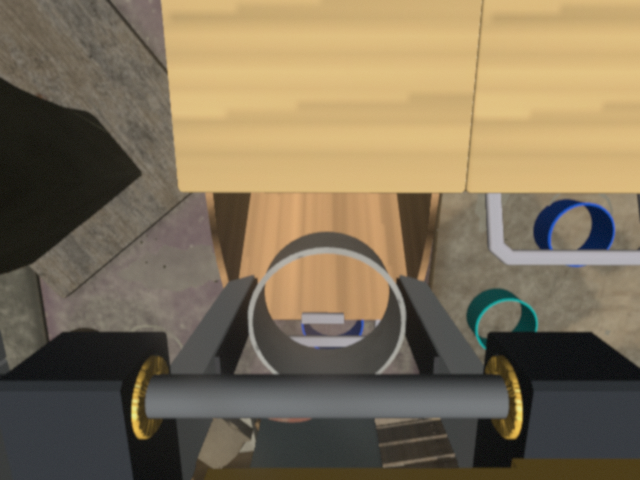

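View pics/p_side.png

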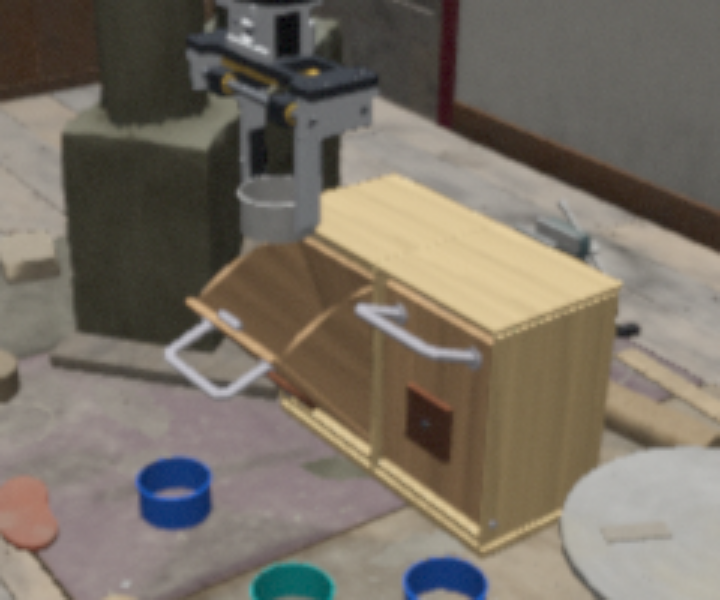

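send_rows --commands '[[[0,0,0.015],0],[[0,-0.001,0.03],0],[[0,-0.002,0.045],0],[[0,-0.002,0.06],0],[[0,-0.002,0.075],0],[[0.002,-0.002,0.085],0],[[0.005,-0.002,0.095],0],[[0.005,-0.002,0.097],0]]'

```text
clock: 11.98
eef_pos: [611.1, 1.8, 147.3]
eef_rot: [-3.141, 0.002, 0.034]
wrist_force: [-0.6, -0.7, -1.3]
finger_gap: 65.3
```

send_rows --commands '[[[0,0,0],0],[[0,0,0],0],[[0,0,0],0],[[0,0,0],0],[[0,0,0],0],[[0,0,0],0],[[0,0,0],0],[[0,0,0],0]]'

```text
clock: 12.65
eef_pos: [611.1, 2.1, 149.0]
eef_rot: [3.142, -0.0, 0.035]
wrist_force: [-0.1, 0.1, -0.2]
finger_gap: 65.3
```

send_rows --commands '[[[0,0,0.002],0],[[0,0,0.004],0],[[0,0,0.006],0],[[0,0,0.008],0],[[0,0,0.008],0],[[0,0,0.008],0],[[0,0,0.008],0],[[0,0,0.008],0]]'

```text
clock: 13.32
eef_pos: [611.2, 2.1, 141.0]
eef_rot: [3.142, -0.0, 0.035]
wrist_force: [1.3, -0.2, 1.0]
finger_gap: 65.4
```

send_rows --commands '[[[0,0,0],0],[[0,0,0],0],[[0,0,0],0],[[0,0,0],0],[[0,0,0],0],[[0,0,0],0],[[0,0,0],0],[[0,0,0],0]]' --hand -0.78

```text
clock: 13.98
eef_pos: [611.1, 2.1, 140.9]
eef_rot: [3.142, -0.0, 0.035]
wrist_force: [0.8, -0.4, -0.4]
finger_gap: 83.9
```

send_rows --commands '[[[0,0,-0.01],0],[[0,0,-0.02],0],[[0,0,-0.04],0],[[0,0,-0.07],0],[[0,0,-0.1],0],[[0,0,-0.13],0],[[0,0,-0.15],0],[[0,0,-0.15],0]]'

```text
clock: 14.65
eef_pos: [612.1, 2.0, 297.2]
eef_rot: [3.141, -0.008, 0.035]
wrist_force: [1.1, -0.0, -0.1]
finger_gap: 83.4
```

```bash
python3 -c "
from h import *
im=manip.camera('wrist')[:,:,::-1];cv2.imwrite('pics/q_wrist.png',im)
im=manip.camera('side')[:,:,::-1];cv2.imwrite('pics/q_side.png',cv2.resize(im[120:320,220:460],None,fx=3,fy=3))
go([480,0,280],1.606)
"
```

```text
at [611.2   2.1 292.1] [ 3.141e+00 -2.000e-03  3.500e-02] t 14.75 F [ 0.  -0.1 -0.5] gap 83.7
shift [-131.2   -2.5   11.8] turn -1.571
```

View pics/q_wrist.png

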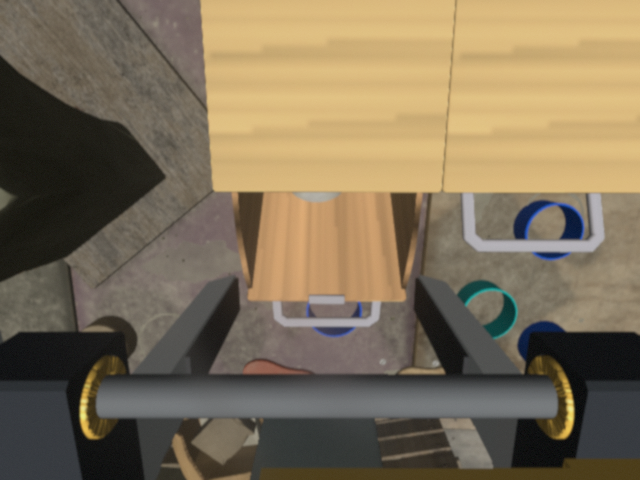

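View pics/q_side.png

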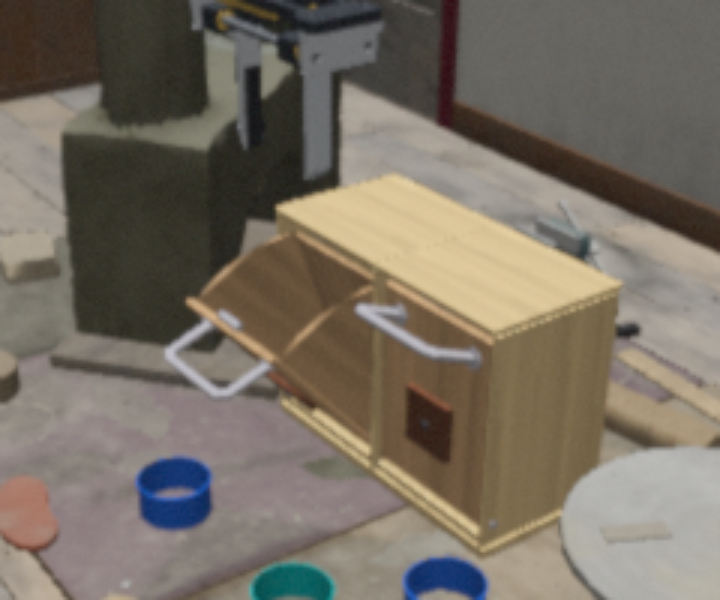

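Cutter is in the bin (its rim shows at (318,195) under the roof edge). Now back off and push the handle from in front.

send_rows --commands '[[[-0.02,0,0],0],[[-0.05,0,0],0],[[-0.08,0,0],0],[[-0.11,0,0],0],[[-0.14,0,0.02],0],[[-0.14,0,0.05],0],[[-0.14,0,0.08],0],[[-0.14,0,0.1],0]]' --hand 0.15

```text
clock: 15.42
eef_pos: [469.6, -2.7, 188.0]
eef_rot: [-3.141, 0.003, 0.035]
wrist_force: [0.5, -0.2, -0.8]
finger_gap: 40.1
```

```bash
python3 -c "
from h import *
go([470,-3,104],.035)
im=manip.camera('wrist')[:,:,::-1];cv2.imwrite('pics/r_wrist.png',im)
"
```

```text
at [469.6  -2.7 188. ] [-3.141e+00  3.000e-03  3.500e-02] t 15.42 F [ 0.5 -0.2 -0.8] gap 40.1
shift [ 0.7  0.3 84. ] turn -0.0
```

View pics/r_wrist.png

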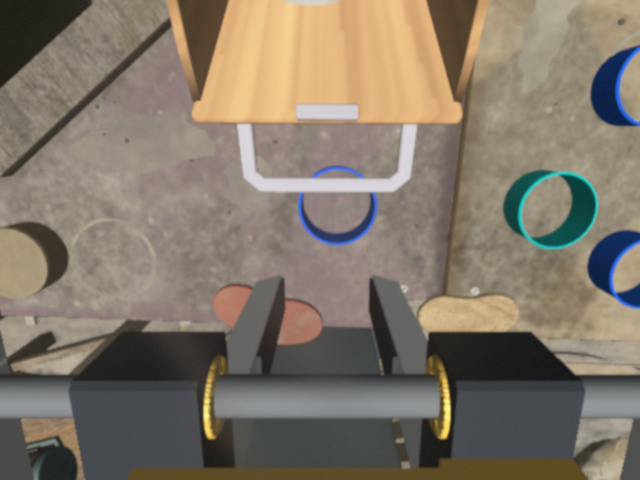

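send_rows --commands '[[[0,0,0.02],0],[[0,0,0.04],0],[[0,0,0.06],0],[[0,0,0.076],0],[[0,0,0.082],0],[[0.005,0,0.082],0],[[0.01,0,0.082],0],[[0.015,0,0.082],0]]'

```text
clock: 16.13
eef_pos: [487.4, -2.3, 110.1]
eef_rot: [3.141, -0.002, 0.035]
wrist_force: [0.5, 0.2, 0.5]
finger_gap: 40.1
```

send_rows --commands '[[[0.005,0,0],0],[[0.01,0,0],0],[[0.015,0,-0.004],0],[[0.02,0,-0.01],0],[[0.025,0,-0.016],0],[[0.03,0,-0.022],0],[[0.035,0,-0.028],0],[[0.04,0,-0.033],0]]'

```text
clock: 16.8
eef_pos: [524.3, -1.1, 143.5]
eef_rot: [3.141, 0.006, 0.035]
wrist_force: [-29.2, -0.3, 27.7]
finger_gap: 40.3
```

```bash
python3 -c "
from h import *
go([600,2,182],.035)
im=manip.camera('wrist')[:,:,::-1];cv2.imwrite('pics/s_wrist.png',im)
im=manip.camera('side')[:,:,::-1];cv2.imwrite('pics/s_side.png',cv2.resize(im[120:320,220:460],None,fx=3,fy=3))
"
```

```text
at [524.3  -1.1 143.5] [3.141 0.006 0.035] t 16.8 F [-29.2  -0.3  27.7] gap 40.3
shift [ 75.6  -0.4 -38.9] turn -0.0
```

View pics/s_side.png

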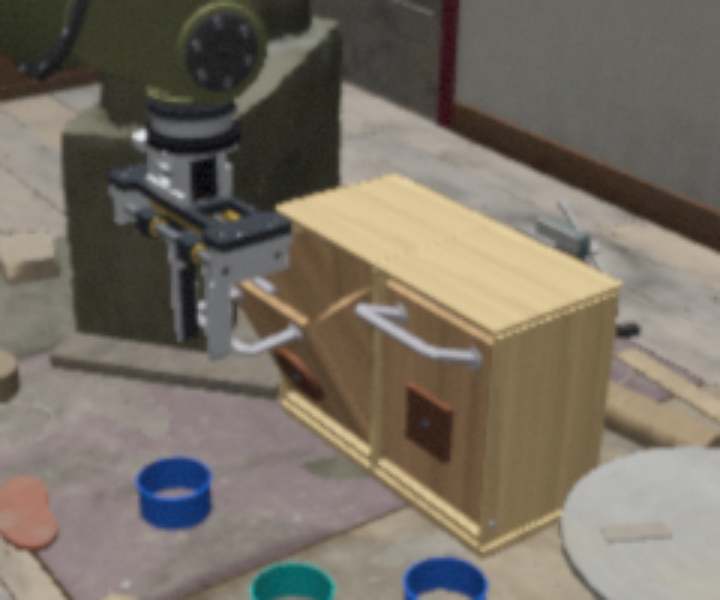

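View pics/s_wrist.png

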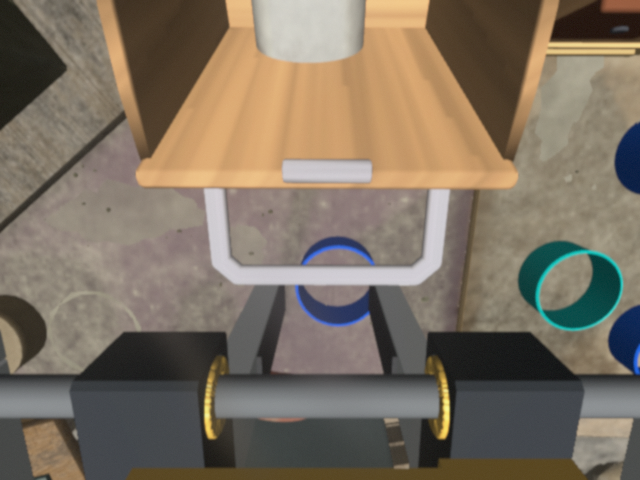

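```bash
python3 -c "
from h import *
st=manip.read_state();go([600,2,182],.035)
print(st['wrist_force'],st['effort'].round(1))
for t in np.arange(.2,.75,.05):
  c,s=np.cos(t),np.sin(t);x,z=665-55*c-168*s,32-55*s+168*c
  print(round(t,2),round(x),round(z),proj('wrist',(x,0,z),st).round(0))
"
```

```text
at [526.6  -1.  143.7] [ 3.141e+00 -1.000e-03  3.500e-02] t 16.9 F [-3.6 -0.4  2.1] gap 39.8
shift [ 73.5  -0.4 -38.2] turn -0.0
[-3.56932733 -0.36105163  2.08430294] [  0.1 -51.  -34.1   0.    0.2  -0. ]
0.2 578 186 [330. 206.]
0.25 570 181 [329. 225.]
0.3 563 176 [328. 241.]
0.35 556 171 [328. 255.]
0.4 549 165 [327. 267.]
0.45 542 159 [326. 277.]
0.5 536 153 [326. 285.]
0.55 530 146 [326. 292.]
0.6 525 140 [325. 297.]
0.65 520 132 [325. 301.]
0.7 515 125 [325. 304.]
```

send_rows --commands '[[[0.005,0,-0.004],0],[[0.012,0,-0.009],0],[[0.019,0,-0.014],0],[[0.026,0,-0.019],0],[[0.033,0,-0.023],0],[[0.04,0,-0.027],0],[[0.047,0,-0.03],0],[[0.053,0,-0.032],0]]'

```text
clock: 17.57
eef_pos: [579.9, 0.9, 174.4]
eef_rot: [3.142, -0.0, 0.035]
wrist_force: [-1.2, 1.3, -0.1]
finger_gap: 40.0
```

send_rows --commands '[[[0.003,0,-0.001],0],[[0.006,0,-0.002],0],[[0.009,0,-0.003],0],[[0.012,0,-0.003],0],[[0.015,0,-0.003],0],[[0.017,0,-0.003],0],[[0.019,0,-0.003],0],[[0.021,0,-0.003],0]]'

```text
clock: 18.23
eef_pos: [597.3, 1.6, 176.8]
eef_rot: [-3.142, 0.008, 0.035]
wrist_force: [-42.4, -1.8, 20.0]
finger_gap: 39.8
```

```bash
python3 -c "
from h import *
go([600,2,182],.035)
im=manip.camera('wrist')[:,:,::-1];cv2.imwrite('pics/u_wrist.png',im)
im=manip.camera('side')[:,:,::-1];cv2.imwrite('pics/u_side.png',cv2.resize(im[120:320,220:460],None,fx=3,fy=3))
"
```

```text
at [597.3   1.6 176.8] [-3.142  0.008  0.035] t 18.23 F [-42.4  -1.8  20. ] gap 39.8
shift [ 2.7 -0.3 -5.2] turn -0.0
```

View pics/u_side.png

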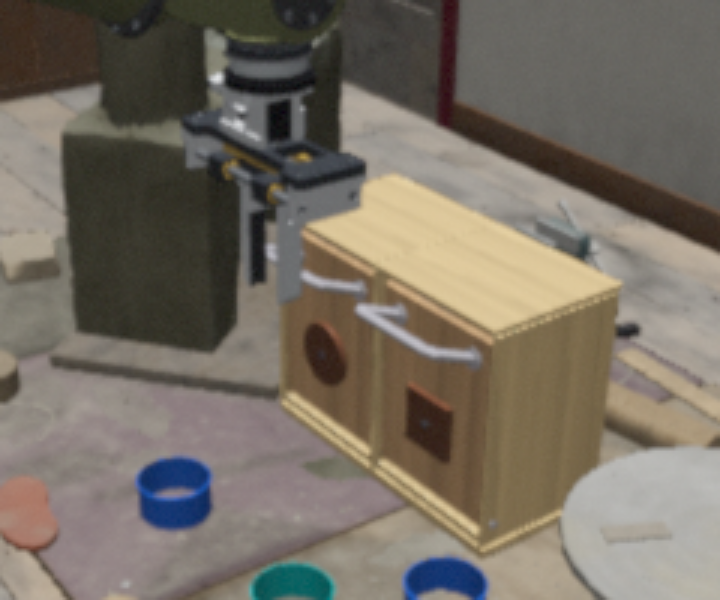

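View pics/u_wrist.png

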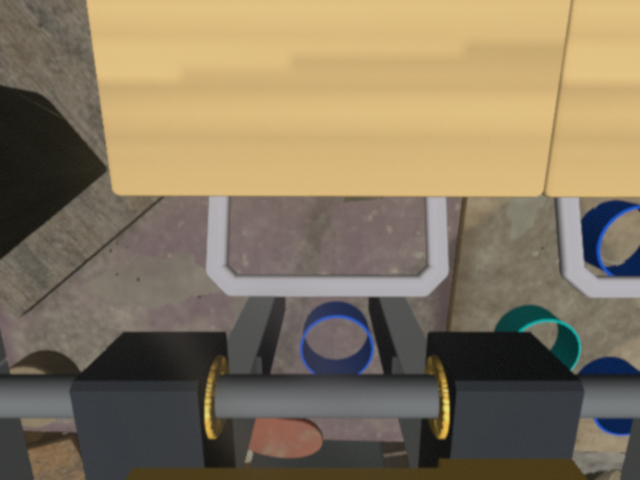

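Disc bin's bar (row 286) lines up with the square bin's bar (row 287): appears shut. Check the settled force, then back off.

send_rows --commands '[[[0,0,0],0],[[0,0,0],0],[[0,0,0],0],[[0,0,0],0],[[0,0,0],0],[[0,0,0],0],[[0,0,0],0],[[0,0,0],0]]'

```text
clock: 19.0
eef_pos: [597.1, 1.6, 176.8]
eef_rot: [-3.142, 0.008, 0.035]
wrist_force: [-29.8, -1.2, 14.6]
finger_gap: 40.2
```

send_rows --commands '[[[-0.006,0,0],0],[[-0.012,0,0],0],[[-0.02,0,0],0],[[-0.035,0,0],0],[[-0.05,0,0],0],[[-0.065,0,-0.01],0],[[-0.08,0,-0.03],0],[[-0.09,0,-0.06],0]]'

```text
clock: 19.67
eef_pos: [508.0, -1.4, 235.6]
eef_rot: [-3.141, 0.004, 0.035]
wrist_force: [0.3, 0.8, 0.7]
finger_gap: 39.7
```

send_rows --commands '[[[-0.01,0,-0.02],0],[[-0.02,0,-0.05],0],[[-0.03,0,-0.07],0],[[-0.03,0,-0.08],0],[[-0.03,0,-0.08],0],[[-0.03,0,-0.08],0],[[-0.03,0,-0.08],0],[[-0.03,0,-0.08],0]]'

```text
clock: 20.33
eef_pos: [480.2, -2.5, 315.2]
eef_rot: [-3.141, 0.003, 0.035]
wrist_force: [0.9, 0.2, -0.5]
finger_gap: 39.7
```

```bash
python3 -c "
from h import *
manip.camera('side')
st=manip.read_state()
im=manip.camera('wrist')[:,:,::-1];cv2.imwrite('pics/v_wrist.png',im)
go([600,2,182],.035)
im2=manip.camera('side')[:,:,::-1];cv2.imwrite('pics/v_side.png',cv2.resize(im2[170:370,190:430],None,fx=3,fy=3))
import math
h=cv2.cvtColor(im,cv2.COLOR_BGR2HSV)
for p in ((612.5,1,200),(617.7,-147,200)):print(proj('wrist',p,st).round(1))
"
```

```text
at [480.2  -2.5 315.7] [-3.141e+00  2.000e-03  3.500e-02] t 20.43 F [-0.1  0.1  0.4] gap 39.9
shift [120.1  -0.3 133.5] turn -0.0
[328.7  46.4]
[548.8  46.4]
```

View pics/v_side.png

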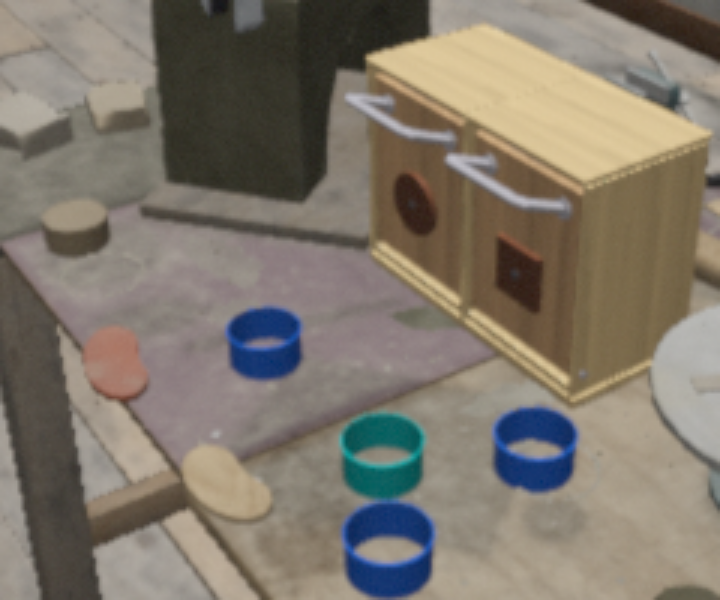

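View pics/v_wrist.png

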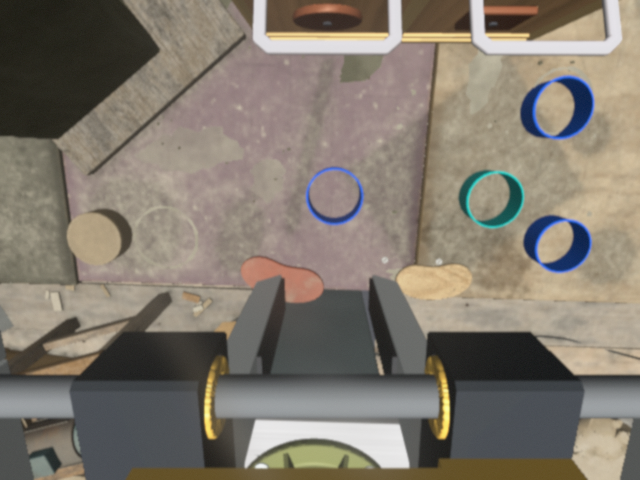

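```bash
python3 -c "
from h import *
a=cv2.imread('pics/side0.png');b=manip.camera('side')[:,:,::-1].copy();
A=a[190:285,303:352].astype(np.float32).mean(2);B=b[190:285,303:352].astype(np.float32).mean(2)
print(cv2.phaseCorrelate(A,B,cv2.createHanningWindow(A.shape[::-1],cv2.CV_32F)),abs(A-B).mean(),abs(A-B).max())
p=proj('side',(612.5,0,200));q=proj('side',(599,0,195));print('0.08rad would shift',q-p)
cv2.imwrite('pics/top_end.png',manip.camera('top')[:,:,::-1][130:320,180:620].repeat(1,0))
go([0,0,0],0)
"
```

```text
((-0.07403917171559016, 0.07413126794384794), 0.9461109352111816) 1.670462 8.666668
0.08rad would shift [-4.37410855  3.02723515]
at [480.2  -2.5 316.4] [-3.141e+00  1.000e-03  3.500e-02] t 20.58 F [-0.2  0.9  0.5] gap 39.9
shift [-479.6  -19.1  316.8] turn 0.035
```

View pics/top_end.png

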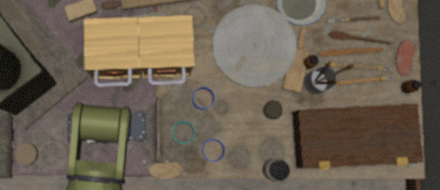

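The front looks the same as at the start: it has shifted under 0.1 px, where an ajar bin would shift about 5 px. The cutter has gone from the table and the bystanders are in place, so I'm handing in.

```bash
python3 -c "
from h import *
print(manip.sign_off())"
```

```text
the job is handed in; nothing more can be done
None
```

The round tin cutter is in the bin with the round sample, that bin is pushed shut, and I handed the job in at about 20.6 s of the 66 s allowed.

- **What I did:** I hooked the bin's handle and tipped it forward to its open stop. Then I gripped the cutter across its outside, let it go inside the bin, and pushed the handle back to the stop.
- **Bin shut:** the settled push force against the stop was about 30 N. The bin front matched its starting picture to within 0.1 px, where an ajar bin would shift about 5 px. Both handles line up in the wrist view, so the square bin looks shut as well.
- **Cutter:** I saw it inside the tipped bin after release and again part-way through closing. It can't be seen now that the bin is shut, so its final rest position is not checked.
- **Other things on the table:** the mould, jar, ball, rib and kidney looked in place by eye in the last pictures. I did not measure them.
- **Disagreements:** the wrist force briefly rose to about 47 N while pushing shut, well under the 120 N limit. The roof's front edge came out about 16 mm ahead of the pivot position I had worked out, and I allowed for that when placing the cutter.

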